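# Set the flip stop on the cheese board and bring the cheese up to it

### The arm

A 6-joint arm with a two-finger parallel gripper is mounted at the origin on a cart in front of the work surface, level with it; the furniture and walls round the work are solid. World frame = base frame: x ahead of the robot, y to its left, z up, the work surface at z = 0. Lengths are in mm, angles in rad, forces in N, time in s.
With the tool pointing down it reaches from about 350 to 850 mm from the base axis. Payload 8.1 kg.
Tool frame: the origin (TCP) lies at the very end of the fingers, on their centre line; the grasp point (between the pads) lies manip.grip_point_offset behind it (manip.grip_point_offset is the distance from the TCP to the grasp point, in mm); z points along the fingers, y is the line along which they close (so a half turn about z gives the same grasp; the last joint's range is limited). The gripper opens to 93 mm and grips with 3 to 60 N. Pads are 15 mm wide; open, the fingers measure 128 mm over their backs; the gripper's body (75 mm by 188 mm) begins 65 mm behind the grasp point.
Start: joints at [-1.188, 0.13, 1.488, -0, 1.523, -0.085], TCP at [270.574, -535.532, 218.635] pointing down, gripper open.
Joint ranges: [-2.96, 2.96], [-0.89, 2.26], [0.02, 2.5], [-1.34, 4.48], [0, 2.73], [-2.66, 2.66]. Speed limits (rad/s): [2.39, 2.39, 2.79, 3.14, 3.14, 3.14].

### API

Orientations are given as a 3x3 rotation matrix whose columns are the frame's x, y, z axes.
In Python, from rig import manip gives the robot as it stands.
- The arm moves only by the tool play_rows, never from a script. Its arguments are lists of equal length, an entry for each row: "grip": the gripper's target within -1 to 1 (fully open at 1, half-way at 0, shut at -1); "slide": the shift along the tool's x, y, z in m, a list of three; "twist": the turn about the tool's z in degrees. In form: {"grip": [grip, ...], "slide": [[dx, dy, dz], ...], "twist": [twist, ...]}. A call has 1 to 8 rows; each row is the pose to reach, as a shift and turn from the pose commanded when the call began, along the tool's axes at that moment; what a row does not reach only later rows make up. A row lasts 1/8 s, in which the tool goes at most 62.5 mm and 10.7 degrees, less where a joint would pass 70% of its speed; a pose out of reach is approached as far as the arm can. A call with a gripper value outside its range is refused whole. The fingers move at their own pace and stop on an object; "squeeze" is the grip in N (left out, the last holds). Time passes only in rows, so rows that repeat a pose let the fingers close. It gives the time, the measured TCP pose, the force, the opening and the grip force at its end, in the units of the state.
- manip.get_state(): the state, without advancing time (a new reading comes with each control period).
- manip.get_image(name): name is "side" or "top" or "wrist"; returns a dict with "img" (420x560x3 uint8, blue, green, red), "depth" (420x560 float32, mm along the optical axis (not along the pixel's ray), 0 where there is no reading), "intrinsics" (3x3 intrinsics, pixels), "world_from_camera" (4x4, takes a point from camera to world coordinates); the wrist camera has in their place "T_tool_cam" (4x4, takes a point from camera to tool coordinates, whose origin is the TCP and whose axes are the flange's). Camera axes: x right, y down, z forward; pixel columns grow to the right and rows downward; lengths in mm; the calibration is good to about 2 mm. A picture is of the moment at which its call begins: read the wrist's pose just before it.
- manip.finish_job(): hands the job in; it is judged then, once.
Trained networks look in the newest picture that a camera, given by its name, has taken for a name from the list of things; names that differ only in an ending like _2 or _b are one class to them, and where a whole thing is asked for, a point or a joint stands for the part that bears it (a point fixed in the world has none). Each returns a list of dicts, best first, with "conf" (0 to 1); they miss things now and then, are a little off and sometimes report something else, mostly with a low value. They report only what shows in the picture. A call takes as long as a camera call.
- manip.recognise(camera, query): "centre" ([column, row] in pixels, amid what is visible of it).
- manip.landmark_of(camera, query): "centre" ([column, row] in pixels: a listed point, or the origin of a listed thing).
The state is a dict: "time": time; "joint_pos": joint angles; "dq": joint speeds; "effort": joint torques, N m; "tcp_pos": TCP position; "ee_rot": TCP orientation; "wrist_force": force on the tool from outside, world axes, zero at the start; "moment": the same for the moment, N m; "grip_width": opening from 0.0 (shut) to 1.0 (fully open); "grasp_force": force on a finger pad.
Only numpy, scipy, OpenCV 4.12 (cv2) and the standard library are available. Lean on these libraries where they do the work, as an engineer would, in place of code of your own. Each camera call takes 0.05 s, during which the arm holds its last target. There are 200 camera calls.

### The job

Get the cheese slicing board ready for cutting even portions: first flip the board's hinged stop flag fully down into the path in front of the fence, then push the block of cheese along the fence up against the flag. The stop slides back with some slack (a few millimetres to nearly three centimetres), so keep pushing until it is solid and press there with about 10 N for a good second (never more than 25 N on the cheese or the stop), then let go, leaving the cheese flat on the board, square, flush with both the fence and the lowered flag. Do not disturb the things lying around the board.

Things in the scene. Friction and masses are not known exactly. Their poses are not given: they have to be found in the camera images.
- slicing_board: Fixed light-wood board, 170 mm (x) by 300 mm (y), its top 18 mm over the worktop, with a darker wooden fence along its far long side. Origin: centre of its underside, on the worktop; x points to the fence, y along it towards the flip-stop end. Fence: inner face at x = 60 mm, 18 mm thick, top 48 mm over the worktop, full length.
- fence_face (a point): Point on the inner face of the fence (the one towards the cheese), at half the board's length, 20 mm above the board top; axes as the board's.
- stop_hinge (a point): Centre of the hinge pin of the metal flip stop on the fence, 74 mm over the worktop, over the middle of the fence (9 mm behind its inner face); axes as the board's, the pin runs along y. Two ears, 14 mm deep and 30 mm wide overall, rise 7 mm above the pin.
- stop_slider: Metal slider that carries hinge and flag, on a clamp 62 mm long (y) on the fence; origin on the fence top (26 mm below the pin), axes as the board's. It has slack along the fence: pushed in +y it gives 3 to 28 mm (differs each time, not measured) against 2.5 N of friction, then is solid. No spring brings it back.
- stop_flag (a joint): Angle of the aluminium flag about the pin, rad: 0 fully down (solid end; arm level, pointing in the board's -x), 1.57 arm straight up, more leans back over the fence (end 2.2). Starts up, at 1.65 to 2.0. Friction of 0.05 N m holds it where it is left. Arm: a bar 14 mm wide (along the pin), 72 mm long from the pin; when down, from 4 mm under to 6 mm over the pin's centre.
- stop_face (a point): Centre of the flag's plate face that the cheese meets (its -y face), 36 mm from the pin along the arm and, when down, 30 mm below the pin; turns with the flag; axes as the board's when down. The plate hangs from the arm when down: 8 mm thick (y), 16 to 66 mm from the pin, reaching 52 mm below it, 4 mm clear of the board.
- cheese: Loose block of hard cheese, straw-coloured, 55 mm (x) by 100 mm (y) by 50 mm high, 0.18 to 0.33 kg, lying on the board, drags with 1 to 3 N; origin at the centre of its underside; its y axis points towards the flip stop, x towards the fence, both within 0.2 rad at the start.
- cheese_end (a point): Centre of the cheese's end face that must meet the flag (50 mm along its +y, 25 mm above its underside).
- cheese_side (a point): Centre of the cheese's long side that must lie along the fence (27.5 mm along its +x, 25 mm above its underside).
- salt_shaker: Bystander: salt shaker, 44 mm across, 90 mm high, off the board's end that is away from the flip stop; origin under its centre. Leave alone.
- small_glass: Bystander: small clear tea glass, 49 mm across, 62 mm high, beside the salt shaker; origin under its centre. Leave alone.
- clothes_peg: Bystander: wooden clothes peg, 15 x 72 x 12 mm, lying on the board's near edge at the flip-stop end; origin under its centre. Leave alone.
- teaspoon: Bystander: steel teaspoon, 132 x 26 x 9 mm, on the worktop on the robot's side of the board; origin under its centre. Leave alone.
- bottle_cap: Bystander: bottle cap, 30 mm across, 12 mm high, on the worktop behind the fence; origin under its centre. Leave alone.

How it is judged (in metres and radians):
On the way, in this order (a step that is already met when the one before it is completed fails the run):
1. the flag is fully down (within 0.06 rad) while the cheese is still more than 10 mm short of it (value of joint stop_flag below 0.06 rad and y of cheese_end in the frame of stop_face below -0.01 m), for 0.2 s.
2. the cheese is pressed against the lowered flag with more than 5 N (the stop solid) for 0.3 s (value of joint stop_flag below 0.06 rad and contact force between cheese and stop_slider above 5 N), for 0.3 s.
At the end, for the whole second after the job is handed in: The flag is fully down (within 0.06 rad), the cheese lies flat and still on the board, its end within 3 mm of the flag, its long side within 3 mm of the fence, square to it within 0.05 rad (value of joint stop_flag below 0.06 rad and y of cheese_end in the frame of stop_face above -0.003 m and x of cheese_side in the frame of fence_face above -0.003 m and angle between the y axis of cheese and the y axis of slicing_board, either way round below 0.05 rad and angle between cheese's own z axis and vertical below 0.05 rad and z of cheese in the frame of slicing_board below 0.021 m and linear speed of cheese below 0.01 m/s); the robot touches nothing.
It fails at once if the stop (slider with its flag) is loaded with more than 25 N (contact force between anything else and stop_slider above 25 N).
It fails at once if the robot pushes or squeezes the cheese with more than 25 N (contact force between any of the arm, the fingers and cheese above 25 N).
It fails at once if the salt shaker, small glass, clothes peg, teaspoon or bottle cap is moved by more than 20 mm (distance of any of salt_shaker, small_glass, clothes_peg, teaspoon, bottle_cap from where it was at the start of the episode above 0.02 m).
It also fails if it takes over 72 s, if anything falls off the work surface, if the arm or the gripper's body presses on something with over 40 N, if the wrist force passes 120 N, or if a joint passes its speed limit or range.

## Working session

There is one attempt and no reset: what is moved stays moved. The work goes in short steps, Python scripts to look and compute and a tool call to move; the robot and the scene stay as the last step left them, time stands still between calls to the robot, and variables do not carry over. Pictures are saved under pics/ and viewed, at most 10 in all, crops included, and the job is handed in when it is done.

Besides the shell and the picture viewer there is one more tool, called after "Call:" in YAML: its name, and indented under it one key for each argument. play_rows: Moves the arm, as the interface text tells. Its arguments: {"type":"object","properties":{"grip":{"type":"array"},"slide":{"type":"array"},"twist":{"type":"array"},"squeeze":{"type":"number"}},"required":["grip","slide","twist"]}

```bash
mkdir -p pics; ls
cat > h.py <<'E'
import numpy as np, cv2
from rig import manip
def look(c):
    s=manip.get_state(); d=manip.get_image(c)
    if c=="wrist":
        T=np.eye(4);T[:3,:3]=s["ee_rot"];T[:3,3]=s["tcp_pos"];d["W"]=T@np.array(d["T_tool_cam"])
    else: d["W"]=np.array(d["world_from_camera"])
    d["K"]=np.array(d["intrinsics"]); return d
def ray(d,uv):
    r=d["W"][:3,:3]@np.linalg.inv(d["K"])@np.array([uv[0],uv[1],1.]); return d["W"][:3,3],r
def atz(d,uv,z):
    o,r=ray(d,uv); return o+r*(z-o[2])/r[2]
def cloud(d):
    v,u=np.mgrid[0:420,0:560]; z=d["depth"]
    p=np.stack([u*z,v*z,z],-1)@np.linalg.inv(d["K"]).T
    return p@d["W"][:3,:3].T+d["W"][:3,3]
E
python3 - <<'E'
from h import *
np.set_printoptions(precision=1,suppress=True)
print(manip.grip_point_offset, manip.get_state())
for c in ["top","side"]:
    d=look(c); cv2.imwrite(f"pics/{c}0.png",d["img"]); P=cloud(d)
    np.savez(f"{c}0.npz",P=P,img=d["img"],W=d["W"],K=d["K"])
    print(c,d["W"][:3,3])
    for q in ["slicing_board","fence_face","stop_hinge","stop_slider","stop_flag","stop_face","cheese","cheese_end","cheese_side","salt_shaker","small_glass","clothes_peg","teaspoon","bottle_cap"]:
        for n in ["landmark_of"]:
            try:
                r=getattr(manip,n)(c,q)
                for e in r[:2]:
                    u,v=np.round(e["centre"]).astype(int); print(q,e["centre"],round(e["conf"],2),P[min(max(v,0),419),min(max(u,0),559)])
            except Exception as ex: print(q,n,ex)
E
```

```text
pics
18.8 {'time': 0.0, 'joint_pos': array([-1.2,  0.1,  1.5,  0. ,  1.5, -0.1]), 'dq': array([-0.,  0.,  0., -0., -0., -0.]), 'effort': array([ -0. , -56. , -49.2,   0.1,   0. ,  -0. ]), 'tcp_pos': array([ 270.4, -535. ,  217.6]), 'ee_rot': array([[ 0.9,  0.5, -0. ],
       [ 0.5, -0.9,  0. ],
       [ 0. , -0. , -1. ]]), 'wrist_force': array([-0.2,  0.3, -0.1]), 'moment': array([-0.,  0., -0.]), 'grasp_force': 0.0, 'grip_width': 1.001918152740683}
top [ 376.7 -266.6  904.7]
slicing_board [262.2, 189.9] 0.59 [ 505.7 -244.5   67.6]
fence_face [263.5, 189.8] 0.32 [ 505.7 -248.2   67.5]
stop_hinge [218.5, 133.7] 0.6 [ 605.7 -164.7   93.8]
stop_slider [220.3, 142.5] 0.88 [ 599.5 -164.5   60.5]
stop_flag landmark_of it knows: bottle_cap, cheese, cheese_end, cheese_side, clothes_peg, fence_face, salt_shaker, slicing_board, small_glass, stop_face, stop_hinge, stop_slider, teaspoon
stop_face [209.6, 139.9] 0.74 [ 579.6 -158.1  148.9]
cheese [281.2, 185.4] 0.8 [ 515.  -280.1   68.2]
cheese [266.4, 154.1] 0.72 [ 578.6 -251.8   49.8]
cheese_end [258.4, 184.1] 0.83 [ 517.1 -237.    67.4]
cheese
[... 746 characters left out ...]
d, small_glass, stop_face, stop_hinge, stop_slider, teaspoon
stop_face [290.2, 157.9] 0.74 [ 586.5 -162.8  118.1]
cheese [299.4, 235.7] 0.97 [ 483.  -329.6   42.7]
cheese [361.5, 241.0] 0.59 [ 559.  -405.1   40.9]
cheese_end [286.1, 213.4] 0.95 [ 491.2 -280.4   65.7]
cheese_side [313.0, 219.2] 0.72 [ 512.6 -330.5   66.9]
small_glass [321.5, 305.4] 0.67 [ 413.2 -476.7   13.9]
small_glass [311.7, 216.3] 0.53 [ 301.8 -589.3  229.7]
clothes_peg [319.7, 306.8] 0.52 [ 410.8 -475.1   10.5]
clothes_peg [231.9, 212.5] 0.48 [ 462.6 -133.    21.4]
teaspoon [221.9, 256.2] 0.71 [ 377.7 -242.3   -0.9]
teaspoon [311.7, 218.5] 0.66 [ 510.5 -330.3   69.3]
bottle_cap [363.1, 241.5] 0.54 [ 604.4 -363.2    6.3]
```

Run:
```python
from h import *
np.set_printoptions(precision=1,suppress=True)
t=np.load("top0.npz"); P=t["P"].reshape(-1,3)
cv2.imwrite("pics/t1.png",cv2.resize(t["img"][90:290,150:420],None,fx=2.9,fy=2.9,interpolation=cv2.INTER_CUBIC))
# 2.9x: px = 150+u/2.9, 90+v/2.9
def rect(z0,z1,xl,yl):
    m=(P[:,2]>z0)&(P[:,2]<z1)&(P[:,0]>xl[0])&(P[:,0]<xl[1])&(P[:,1]>yl[0])&(P[:,1]<yl[1])
    q=P[m]; return q,cv2.minAreaRect(q[:,:2].astype(np.float32))
for n,a in dict(board=(14,23,(400,660),(-470,-40)),cheese=(60,76,(440,565),(-360,-190)),fence=(43,53,(520,640),(-470,-40)),flag=(85,200,(500,660),(-260,-80))).items():
    q,r=rect(*a); print(n,len(q),r,q.mean(0),cv2.boxPoints(r).tolist())
print(q[np.argsort(q[:,2])][::8])
s=np.load("side0.npz"); P=s["P"].reshape(-1,3); q,r=rect(85,200,(540,660),(-220,-80)); print("side",len(q)); print(q[np.argsort(q[:,2])][::8])
```

```text
board 9191 ((531.340576171875, -273.6883850097656), (253.45494079589844, 389.6433410644531), 0.8012940883636475) [ 504.6 -238.2   18. ] [[401.90093994140625, -80.65802764892578], [407.35003662109375, -470.26324462890625], [660.7802124023438, -466.71875], [655.3311157226562, -77.113525390625]]
cheese 1561 ((518.0302734375, -284.6243591308594), (99.87165832519531, 56.28763961791992), 82.68750762939453) [ 517.1 -284.7   67.7] [[483.7594909667969, -330.5718688964844], [539.5892944335938, -337.7362365722656], [552.301025390625, -238.67684936523438], [496.47125244140625, -231.51248168945312]]
fence 1257 ((617.2171020507812, -292.0645751953125), (353.3539123535156, 94.3661117553711), 77.48017120361328) [ 582.4 -287.    47.8] [[532.8564453125, -454.3121337890625], [624.9786376953125, -474.7685546875], [701.5777587890625, -129.8170166015625], [609.45556640625, -109.360595703125]]
flag 401 ((599.1885375976562, -160.6427764892578), (13.197649955749512, 70.57907104492188), 79.05599975585938) [ 599.7 -161.6  130.7] [[563.2880249023438, -160.42189025878906], [632.5834350585938, -173.82130432128906
[... 1317 characters left out ...]
226
[[ 587.  -158.3   97.5]
 [ 580.9 -159.8  101.4]
 [ 580.  -157.6  103.2]
 [ 589.1 -162.4  104.7]
 [ 592.6 -161.2  105.8]
 [ 570.6 -156.9  107.1]
 [ 581.6 -162.4  108.4]
 [ 562.5 -158.   109.1]
 [ 565.8 -149.7  110.4]
 [ 570.5 -157.2  111.5]
 [ 589.7 -161.7  112.9]
 [ 566.8 -155.5  113.9]
 [ 586.1 -159.8  115.3]
 [ 574.6 -155.1  116.4]
 [ 578.2 -160.4  117.1]
 [ 579.3 -158.9  118.6]
 [ 583.7 -159.7  120. ]
 [ 573.  -157.4  121.6]
 [ 582.9 -160.8  122.5]
 [ 584.7 -158.4  123.7]
 [ 574.4 -155.5  125. ]
 [ 578.8 -156.3  126.4]
 [ 581.9 -162.4  127.4]
 [ 591.2 -159.9  129.1]
 [ 572.2 -158.7  130.4]
 [ 577.3 -158.4  131.4]
 [ 577.7 -158.   133.4]
 [ 580.2 -157.9  134.9]
 [ 573.4 -153.7  137.3]]
```

View pics/t1.png

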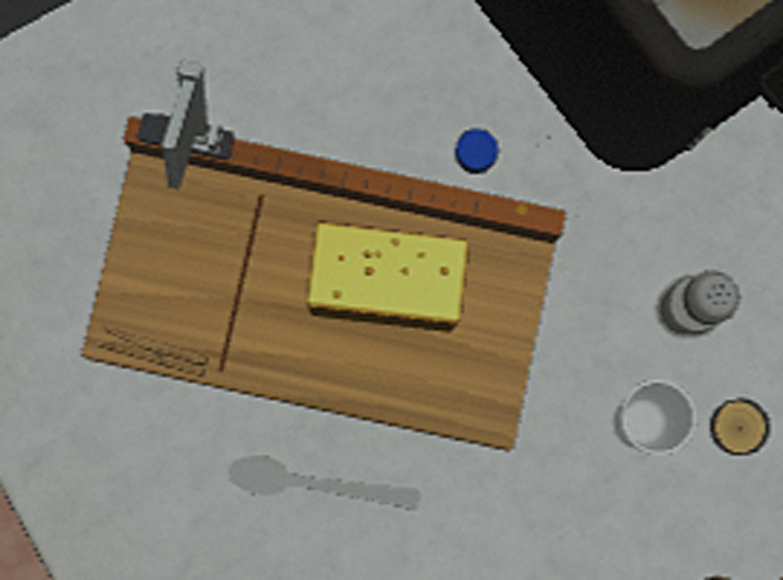

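View pics/side0.png

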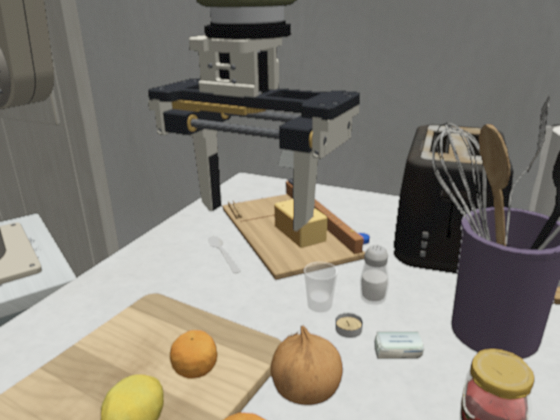

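The top view shows the fence running from crop (127,118) to (566,212), the raised flag at the left end around (185,125), and the cheese at (388,275), turned slightly off the fence. The side view confirms this and shows the toaster behind the fence. Next I compute the board frame.

```bash
cat >> h.py <<'E'
def board():
    import json; b=json.load(open("b.json")); return np.array(b["o"]),np.array(b["R"])
def toB(p): o,R=board(); return (np.atleast_2d(p)-o)@R
def toW(p): o,R=board(); return np.atleast_2d(p)@R.T+o
E
python3 - <<'E'
from h import *
import json
np.set_printoptions(precision=1,suppress=True)
t=dict(np.load("top0.npz")); P=t["P"]; img=t["img"]
px=lambda u,v:(150+(u-1)/2.9,90+(v-1)/2.9)
pts=[atz(t,px(*q),z) for q,z in [((82,355),18),((513,448),18),((566,212),48),((127,118),48),((130,152),48),((555,240),48)]]
print(np.array(pts))
# near edge refine: lower-z vs. board via depth edges
B=P.reshape(-1,3); m=(np.abs(B[:,2]-18)<5); q=B[m&(B[:,0]<620)&(B[:,0]>400)&(B[:,1]<-70)&(B[:,1]>-470)]
yaws=[np.arctan2(pts[0][0]-pts[1][0],pts[0][1]-pts[1][1]),np.arctan2(pts[3][0]-pts[2][0],pts[3][1]-pts[2][1]),np.arctan2(pts[4][0]-pts[5][0],pts[4][1]-pts[5][1])]
print("yaws",yaws)
a=np.mean(yaws[:2]); R=np.array([[np.cos(a),np.sin(a),0],[-np.sin(a),np.cos(a),0],[0,0,1]])
# corners in board coords: near-left(-85,150) near-right(-85,-150) far-right(78,-150) far-left(78,150)
C=np.array([[-85,150,18],[-85,-150,18],[78,-150,48],[78,150,48]])
o=np.mean(np.array(pts[:4])-C@R.T,0); o[2]=0
json.dump(dict(o=o.tolist(),R=R.tolist()),open("b.json","w"))
print("o",o,"yaw",a,"resid",toB(pts)[:4]-C, toB(pts)[4:])
ch=np.array([[483.8,-330.6,68],[539.6,-337.7,68],[552.3,-238.7,68],[496.5,-231.5,68]]); print("cheese",toB(ch),toB(ch).mean(0))
h=cv2.cvtColor(img,cv2.COLOR_BGR2HSV)
m=(np.abs(P[...,2]-48)<4); Q=toB(P[m]); f=Q[(Q[:,0]>40)&(Q[:,0]<95)&(Q[:,1]>-145)&(Q[:,1]<60)]
print("fence x pct",np.percentile(f[:,0],[2,10,50,90,98]))
Q=toB(B[(B[:,2]>86)]); f=Q[(Q[:,0]>0)&(Q[:,0]<140)&(Q[:,1]>40)&(Q[:,1]<150)]
for z in range(86,160,8):
    g=f[(f[:,2]>=z)&(f[:,2]<z+8)]; print(z,len(g),np.percentile(g,[5,50,95],axis=0)[:,:2].tolist() if len(g) else '')
for n,uv in [("hinge",(218.5,133.7)),("slider",(220.3,142.5))]: print(n,toB(atz(t,uv,74 if n=="hinge" else 48)))
T=B[(B[:,2]>40)&(B[:,0]>560)&(B[:,1]<-250)]; T=toB(T[T[:,2]>55]); print("toaster",len(T),np.percentile(T,[1,10,50,99],axis=0))
E
```

```text
[[ 470.1  -78.3   18. ]
 [ 405.7 -369.6   18. ]
 [ 561.6 -404.1   48. ]
 [ 625.8 -111.5   48. ]
 [ 602.6 -113.8   48. ]
 [ 542.6 -396.4   48. ]]
yaws [np.float64(0.21761960208005776), np.float64(0.2162780839767475), np.float64(0.20935849985546107)]
o [ 519.2 -241.6    0. ] yaw 0.21694884302840262 resid [[ 1.9 -1.1  0. ]
 [ 1.7  0.6  0. ]
 [-1.7  0.4  0. ]
 [-1.9  0.   0. ]] [[  54.   142.7   48. ]
 [  56.2 -146.1   48. ]]
cheese [[-15.4 -94.5  68. ]
 [ 40.6 -89.4  68. ]
 [ 31.7  10.   68. ]
 [-24.3   5.   68. ]] [  8.1 -42.2  68. ]
fence x pct [60.1 61.4 68.6 76.  77.6]
86 9 [[68.54818779615299, 90.67336201086735], [71.46678729997907, 91.3712370645574], [78.14749229541097, 93.50462402506305]]
94 16 [[53.04819017419719, 90.64464397732908], [71.09200215438486, 93.36351579863211], [76.72015011844411, 94.04961710844219]]
102 32 [[26.287764771927414, 91.02205379966135], [57.79610599921331, 93.8367718459289], [77.80321119414117, 97.90473013678984]]
110 39 [[26.458408309088465, 90.65193571400557], [48.72740285722064, 93.89340855758607], [81.39593644173564, 99.71192923062232]]
118 39 [[29.01959217527985, 91.2643108091825], [49.59982366268421, 93.84639232354826], [81.14539549860883, 99.16717006741055]]
126 46 [[31.66154792807944, 90.78713091413235], [57.89856932758307, 93.76432201080316], [88.34262312902776, 101.00975743970591]]
134 87 [[34.67862333384585, 92.10730806904954], [76.65046780977801, 95.06772844460362], [92.59414413947125, 101.22215293811213]]
142 116 [[37.38205508352536, 93.27896170463347], [60.60451067333274, 96.96169321824176], [92.07260320812586, 101.542808269588]]
150 16 [[39.04427939552214, 94.71358302551532], [42.506570437811106, 98.11301973407136], [48.683052105881906, 100.55262159400374]]
158 0 
hinge [[73.6 96.6 74. ]]
slider [[63.8 94.  48. ]]
toaster 30315 [[ 123.1 -509.3   59.4]
 [ 151.7 -426.5   94.8]
 [ 243.  -241.5  181.4]
 [ 363.1   38.2  284.1]]
```

```bash
cat >> h.py <<'E'
def go(bx,by,bz):
    s=manip.get_state(); R=np.array(s["ee_rot"]); p=np.array(s["tcp_pos"])
    w=toW([bx,by,bz])[0]; d=R.T@(w-p); o,RB=board()
    y=RB.T@R[:,1]; print("slide mm",np.round(d,1),"tcp in board",np.round(toB(p)[0],1),"tool y deg in board",round(np.degrees(np.arctan2(y[1],y[0])),2),"F board",np.round(RB.T@np.array(s["wrist_force"]),1),"t",round(s["time"],2))
E
python3 - <<'E'
from h import *
np.set_printoptions(precision=1,suppress=True)
t=np.load("top0.npz"); s=np.load("side0.npz")
for d in (t,s):
    Q=toB(d["P"].reshape(-1,3))
    for y0 in range(-250,200,50):
        g=Q[(Q[:,2]>100)&(Q[:,2]<330)&(Q[:,1]>y0)&(Q[:,1]<y0+50)&(Q[:,0]>105)&(Q[:,0]<330)]
        if len(g)>20: print(y0,len(g),"xmin",np.percentile(g[:,0],2),"zmax",np.percentile(g[:,2],98))
go(0,97,220); go(125,97,220)
print(manip.get_state()["ee_rot"])
E
```

```text
-250 2801 xmin 130.65454606791582 zmax 191.19731554004682
-200 4011 xmin 123.92595816415361 zmax 191.04543306717954
-150 3151 xmin 149.95524884627298 zmax 190.99677150251637
-100 2383 xmin 193.24882191949854 zmax 191.0279922644209
-50 1228 xmin 234.55793342874833 zmax 190.7794174789832
0 46 xmin 320.77840914983585 zmax 130.0029700200738
50 626 xmin 276.1424782501962 zmax 177.3559284875201
100 1364 xmin 230.7813901752066 zmax 229.66113036520636
150 2333 xmin 184.94970550724761 zmax 282.48907279905745
-250 2690 xmin 124.9406034664079 zmax 189.7982609371075
-200 1082 xmin 120.44337442614855 zmax 190.05178625974466
-150 378 xmin 164.4498326716864 zmax 190.34919420245197
-100 405 xmin 210.21780082864893 zmax 190.43893957543935
-50 160 xmin 248.5732498060753 zmax 190.08446132933116
0 627 xmin 318.1648282095674 zmax 327.2275514370595
50 3551 xmin 274.091246521568 zmax 326.18382522812954
100 3256 xmin 229.25146615386555 zmax 326.09126504968805
150 1633 xmin 183.07124274104797 zmax 327.6060744087732
slide mm [ 415.8 -225.3   -1.4] tcp in board [-179.5 -340.5  218.6] tool y deg in board -50.76 F board [-0.6  1.6  0. ] t 1.4
slide mm [ 512.6 -146.3   -1.4] tcp in board [-179.5 -340.5  218.6] tool y deg in board -50.76 F board [-0.6  1.6  0. ] t 1.4
[[ 0.9  0.5 -0. ]
 [ 0.5 -0.9  0. ]
 [-0.  -0.  -1. ]]
```

Call:
play_rows:
  grip: [-1, -1, -1, -1, -1, -1, -1, -1]
  slide:
    - [0.04, -0.02, 0]
    - [0.1, -0.05, 0]
    - [0.16, -0.08, 0]
    - [0.215, -0.105, 0]
    - [0.27, -0.13, 0]
    - [0.325, -0.155, 0]
    - [0.38, -0.185, 0]
    - [0.427, -0.207, 0]
  twist: [5, 10, 15, 20, 25, 30, 35, 39.2]

```text
time: 2.4
tcp_pos: [559.4, -156.1, 218.9]
ee_rot: [[0.976, -0.217, 0.001], [-0.217, -0.976, -0.0], [0.001, 0.0, -1.0]]
wrist_force: [1.0, -0.8, -0.8]
grip_width: 0.191
grasp_force: 0.0
```

```bash
python3 -c "
from h import *
go(118,92,220)"
```

```text
slide mm [97.1  0.  -1. ] tcp in board [ 20.9  92.2 218.9] tool y deg in board -90.08 F board [ 1.1 -0.6 -0.8] t 2.4
```

Call:
play_rows:
  grip: [-1, -1, -1, -1, -1, -1, -1, -1]
  slide:
    - [0.04, 0, 0]
    - [0.08, 0, 0]
    - [0.097, 0, 0]
    - [0.097, 0, 0]
    - [0.097, 0, 0.03]
    - [0.097, 0, 0.065]
    - [0.097, 0, 0.09]
    - [0.097, 0, 0.09]
  twist: [0, 0, 0, 0, 0, 0, 0, 0]

```text
time: 3.4
tcp_pos: [650.6, -178.3, 125.9]
ee_rot: [[0.977, -0.215, -0.005], [-0.215, -0.977, 0.002], [-0.005, -0.001, -1.0]]
wrist_force: [0.2, 0.6, 0.1]
grip_width: 0.007
grasp_force: 0.0
```

Run:
```python
from h import *
go(70,92,125)
d=look("side"); cv2.imwrite("pics/s1.png",cv2.resize(d["img"][90:270,190:400],None,fx=3.3,fy=3.3,interpolation=cv2.INTER_CUBIC))
```

```text
slide mm [-44.7  -1.9   1.2] tcp in board [114.7  90.1 125.9] tool y deg in board -89.98 F board [0.  0.6 0.1] t 3.4
```

View pics/s1.png

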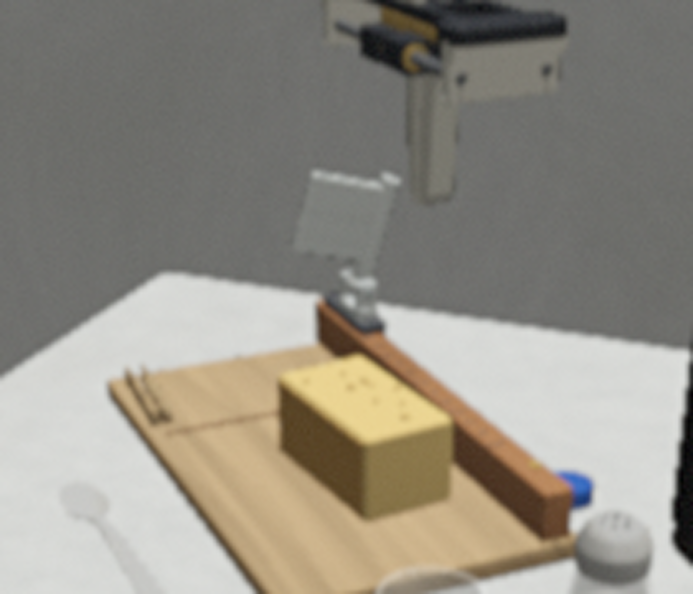

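Call:
play_rows:
  grip: [-1, -1, -1, -1, -1, -1, -1, -1]
  slide:
    - [-0.012, 0, 0]
    - [-0.024, 0, 0]
    - [-0.036, 0, 0]
    - [-0.048, 0, 0]
    - [-0.06, 0, 0.001]
    - [-0.07, 0, 0.004]
    - [-0.08, 0, 0.009]
    - [-0.086, 0, 0.014]
  twist: [0, 0, 0, 0, 0, 0, 0, 0]

```text
time: 4.45
tcp_pos: [568.3, -160.4, 114.1]
ee_rot: [[0.977, -0.215, -0.001], [-0.215, -0.977, 0.0], [-0.001, -0.0, -1.0]]
wrist_force: [1.1, 0.9, 0.1]
grip_width: 0.004
grasp_force: 0.2
```

```bash
python3 -c "
from h import *
go(20,92,90)"
```

```text
slide mm [-10.4  -2.1  24.1] tcp in board [ 30.5  89.9 114.1] tool y deg in board -89.97 F board [0.9 1.1 0.1] t 4.45
```

Call:
play_rows:
  grip: [-1, -1, -1, -1, -1, -1]
  slide:
    - [-0.003, 0, 0.005]
    - [-0.006, 0, 0.01]
    - [-0.008, 0, 0.015]
    - [-0.009, 0, 0.02]
    - [-0.01, 0, 0.025]
    - [-0.01, 0, 0.028]
  twist: [0, 0, 0, 0, 0, 0]

```text
time: 5.2
tcp_pos: [559.1, -158.4, 86.1]
ee_rot: [[0.977, -0.215, -0.0], [-0.215, -0.977, 0.0], [-0.001, -0.0, -1.0]]
wrist_force: [-0.2, 0.3, 0.8]
grip_width: 0.01
grasp_force: 0.2
```

Call:
play_rows:
  grip: [-1, -1, -1, -1]
  slide:
    - [0, 0, 0.0015]
    - [0, 0, 0.003]
    - [0, 0, 0.0045]
    - [0, 0, 0.0045]
  twist: [0, 0, 0, 0]

```text
time: 5.7
tcp_pos: [559.4, -158.5, 82.1]
ee_rot: [[0.977, -0.215, 0.0], [-0.215, -0.977, -0.0], [0.0, 0.0, -1.0]]
wrist_force: [0.5, 0.2, -0.2]
grip_width: 0.007
grasp_force: 0.0
```

Call:
play_rows:
  grip: [-1, -1, -1]
  slide:
    - [0, 0, 0.0007]
    - [0, 0, 0.0015]
    - [0, 0, 0.0015]
  twist: [0, 0, 0]

```text
time: 6.08
tcp_pos: [559.4, -158.4, 80.6]
ee_rot: [[0.977, -0.215, 0.0], [-0.215, -0.977, 0.0], [0.0, -0.0, -1.0]]
wrist_force: [-0.0, 0.7, 0.1]
grip_width: 0.003
grasp_force: 0.0
```

Call:
play_rows:
  grip: [-1, -1, -1]
  slide:
    - [0, 0, 0.0005]
    - [0, 0, 0.001]
    - [0, 0, 0.001]
  twist: [0, 0, 0]

```text
time: 6.45
tcp_pos: [559.4, -158.5, 80.1]
ee_rot: [[0.977, -0.215, 0.0], [-0.215, -0.977, -0.0], [0.0, 0.0, -1.0]]
wrist_force: [-2.0, 1.1, 4.4]
grip_width: 0.004
grasp_force: 2.4
```

Call:
play_rows:
  grip: [-1, -1, -1, -0.3, 0, 0, 0, 0]
  slide:
    - [0, 0, -0.03]
    - [0, 0, -0.06]
    - [-0.02, 0.03, -0.06]
    - [-0.04, 0.07, -0.06]
    - [-0.06, 0.11, -0.06]
    - [-0.07, 0.132, -0.06]
    - [-0.07, 0.132, -0.06]
    - [-0.07, 0.132, -0.06]
  twist: [0, 0, 0, 0, 0, 0, 0, 0]

```text
time: 7.45
tcp_pos: [463.0, -271.9, 139.6]
ee_rot: [[0.977, -0.215, 0.0], [-0.215, -0.977, 0.0], [0.0, -0.0, -1.0]]
wrist_force: [0.2, 0.6, 0.2]
grip_width: 0.479
grasp_force: 0.0
```

Run:
```python
from h import *
go(-48,-42,27); print(manip.get_state()["grip_width"])
np.set_printoptions(precision=1,suppress=True)
for c in ("top","side"):
    d=look(c); P=cloud(d); B=toB(P.reshape(-1,3))
    f=B[(B[:,2]>70)&(B[:,2]<90)&(B[:,0]>-10)&(B[:,0]<62)&(B[:,1]>50)&(B[:,1]<150)]
    print(c,len(f),np.percentile(f,[2,50,98],axis=0) if len(f) else '')
    if c=="top": cv2.imwrite("pics/t2.png",cv2.resize(d["img"][90:290,150:420],None,fx=2.9,fy=2.9,interpolation=cv2.INTER_CUBIC))
cv2.imwrite("pics/s2.png",cv2.resize(d["img"][130:290,210:400],None,fx=3.6,fy=3.6,interpolation=cv2.INTER_CUBIC))
```

```text
slide mm [  0.4   0.4 112.6] tcp in board [-48.4 -41.6 139.6] tool y deg in board -89.98 F board [0.  0.7 0.2] t 7.45
0.4790148944691143
top 0 
side 132 [[ -2.9  85.8  70.7]
 [ 41.5  91.3  77.5]
 [ 61.8 102.8  81.2]]
```

View pics/s2.png

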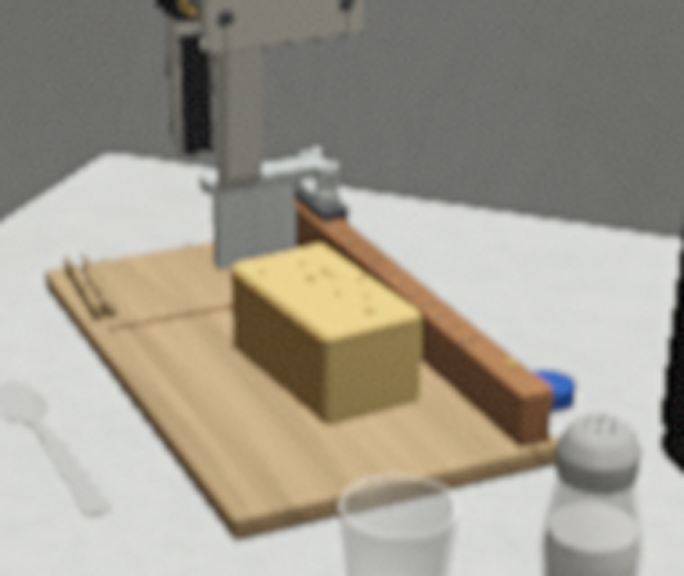

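The side view shows the flag down, with its plate at (255,225), and the cheese untouched at (330,310). Next I lower the fingers and push the cheese sideways to the fence.

Call:
play_rows:
  grip: [0, 0, 0, 0, 0, 0, 0, 0]
  slide:
    - [0, 0, 0.04]
    - [0, 0, 0.08]
    - [0, 0, 0.105]
    - [0, 0, 0.112]
    - [0.01, 0, 0.112]
    - [0.016, 0, 0.112]
    - [0.022, 0, 0.112]
    - [0.028, 0, 0.112]
  twist: [0, 0, 0, 0, 0, 0, 0, 0]

```text
time: 8.55
tcp_pos: [490.6, -278.7, 28.3]
ee_rot: [[0.977, -0.215, 0.0], [-0.215, -0.977, -0.001], [0.0, 0.0, -1.0]]
wrist_force: [-2.9, 0.5, 2.2]
grip_width: 0.501
grasp_force: 1.3
```

Call:
play_rows:
  grip: [0, 0, 0, 0, 0, 0]
  slide:
    - [0.003, 0, 0]
    - [0.006, 0, 0]
    - [0.008, 0, 0]
    - [0.01, 0, 0]
    - [0.012, 0, 0]
    - [0.012, 0, 0]
  twist: [0, 0, 0, 0, 0, 0]

```text
time: 9.3
tcp_pos: [502.0, -281.0, 27.6]
ee_rot: [[0.977, -0.215, 0.001], [-0.215, -0.977, -0.0], [0.001, 0.0, -1.0]]
wrist_force: [-0.4, -0.1, -0.9]
grip_width: 0.503
grasp_force: 0.1
```

```bash
python3 -c "
from h import *
go(-2.5,-42,27)"
```

```text
slide mm [ 5.8 -0.1  0.6] tcp in board [ -8.3 -42.1  27.6] tool y deg in board -89.96 F board [-0.3 -0.1 -0.9] t 9.3
```

Call:
play_rows:
  grip: [0, 0, 0, 0]
  slide:
    - [0.0015, 0, 0]
    - [0.003, 0, 0]
    - [0.0045, 0, 0]
    - [0.0045, 0, 0]
  twist: [0, 0, 0, 0]

```text
time: 9.8
tcp_pos: [505.5, -281.7, 27.6]
ee_rot: [[0.977, -0.215, -0.001], [-0.215, -0.977, 0.001], [-0.001, -0.0, -1.0]]
wrist_force: [-5.0, 2.5, 4.6]
grip_width: 0.498
grasp_force: 2.8
```

Call:
play_rows:
  grip: [0, 0, 0]
  slide:
    - [0.0007, 0, 0]
    - [0.0014, 0, 0]
    - [0.0014, 0, 0]
  twist: [0, 0, 0]

```text
time: 10.18
tcp_pos: [505.5, -281.6, 27.6]
ee_rot: [[0.977, -0.215, -0.004], [-0.215, -0.977, 0.002], [-0.004, -0.001, -1.0]]
wrist_force: [-12.6, 5.4, 10.6]
grip_width: 0.496
grasp_force: 7.0
```

Call:
play_rows:
  grip: [0, 0, 0, -1, -1, -1, -1, -1]
  slide:
    - [-0.008, 0, 0]
    - [-0.02, 0, -0.01]
    - [-0.02, 0, -0.05]
    - [-0.01, 0.02, -0.075]
    - [0.005, 0.05, -0.075]
    - [0.025, 0.08, -0.075]
    - [0.036, 0.092, -0.075]
    - [0.036, 0.092, -0.075]
  twist: [0, 0, 0, 0, 0, 0, 0, 0]

```text
time: 11.18
tcp_pos: [523.1, -380.6, 102.4]
ee_rot: [[0.976, -0.216, 0.001], [-0.216, -0.976, -0.0], [0.001, 0.0, -1.0]]
wrist_force: [-0.2, 0.8, -0.2]
grip_width: 0.025
grasp_force: 0.0
```

Run:
```python
from h import *
go(32,-128,27); print(manip.get_state()["grip_width"])
np.set_printoptions(precision=1,suppress=True)
d=look("side"); B=toB(cloud(d).reshape(-1,3)); f=B[(B[:,2]>60)&(B[:,2]<75)&(B[:,0]>-30)&(B[:,0]<75)&(B[:,1]>-110)&(B[:,1]<60)]
r=cv2.minAreaRect(f[:,:2].astype(np.float32)); print(len(f),r,cv2.boxPoints(r))
cv2.imwrite("pics/s3.png",cv2.resize(d["img"][130:290,210:400],None,fx=3.6,fy=3.6,interpolation=cv2.INTER_CUBIC))
d=look("top"); cv2.imwrite("pics/t3.png",cv2.resize(d["img"][90:290,150:420],None,fx=2.9,fy=2.9,interpolation=cv2.INTER_CUBIC))
```

```text
slide mm [-1.8 -6.9 75.4] tcp in board [  33.7 -134.9  102.4] tool y deg in board -90.02 F board [-0.4  0.8 -0.2] t 11.18
0.025080269978051493
872 ((29.816591262817383, -47.35780715942383), (57.0819091796875, 102.20585632324219), 0.5579516887664795) [[  0.8   3.5]
 [  1.8 -98.7]
 [ 58.9 -98.2]
 [ 57.9   4. ]]
```

View pics/s3.png

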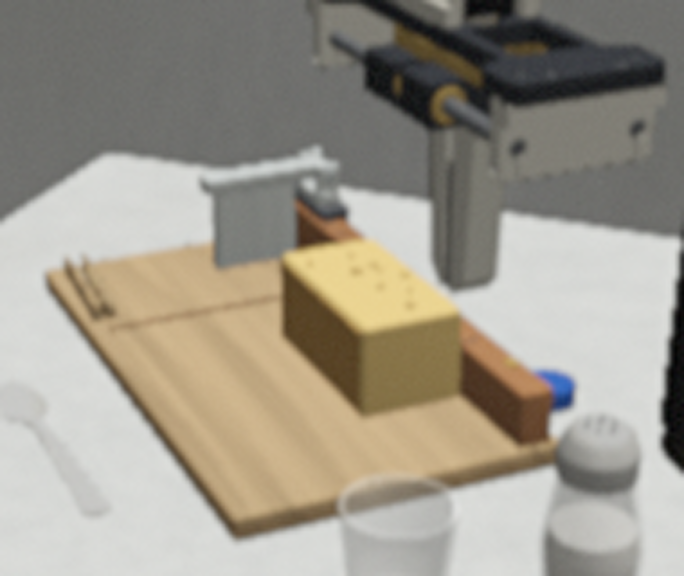

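The cheese now lies along the fence, spanning (285,255) to (460,400), and the fingers are behind its near end. Next I lower them and push along the fence.

Call:
play_rows:
  grip: [-1, -1, -1, -1, -1, -1, -1, -1]
  slide:
    - [0, 0, 0.04]
    - [0, 0, 0.07]
    - [0, 0, 0.076]
    - [0, -0.008, 0.076]
    - [0, -0.016, 0.076]
    - [0, -0.023, 0.076]
    - [0, -0.03, 0.076]
    - [0, -0.037, 0.076]
  twist: [0, 0, 0, 0, 0, 0, 0, 0]

```text
time: 12.28
tcp_pos: [531.5, -344.0, 27.7]
ee_rot: [[0.977, -0.215, 0.001], [-0.215, -0.977, -0.002], [0.002, 0.001, -1.0]]
wrist_force: [-1.0, -2.1, 2.0]
grip_width: 0.003
grasp_force: 1.5
```

Call:
play_rows:
  grip: [-1, -1, -1, -1, -1, -1, -1, -1]
  slide:
    - [0, -0.008, 0]
    - [0, -0.016, 0]
    - [0, -0.024, 0]
    - [0, -0.032, 0]
    - [0, -0.04, 0]
    - [0, -0.048, 0]
    - [0, -0.055, 0]
    - [0, -0.06, 0]
  twist: [0, 0, 0, 0, 0, 0, 0, 0]

```text
time: 13.28
tcp_pos: [543.7, -284.5, 26.6]
ee_rot: [[0.977, -0.214, -0.0], [-0.214, -0.977, 0.0], [-0.0, -0.0, -1.0]]
wrist_force: [-0.3, -2.4, 2.6]
grip_width: 0.006
grasp_force: 1.5
```

```bash
cat > m.py <<'E'
from h import *
np.set_printoptions(precision=1,suppress=True)
go(32,-25,27)
d=look("side"); B=toB(cloud(d).reshape(-1,3)); f=B[(B[:,2]>61)&(B[:,2]<73)&(B[:,0]>-30)&(B[:,0]<75)&(B[:,1]>-110)&(B[:,1]<150)]
for lo in (-2,30):
    g=f[(f[:,0]>lo)&(f[:,0]<lo+25)]; print("ycol",np.percentile(g[:,1],[1,99]))
v=f[f[:,1]<80]; r=cv2.minAreaRect(v[:,:2].astype(np.float32)); print(len(f),cv2.boxPoints(r).tolist())
import sys; cv2.imwrite(sys.argv[1],cv2.resize(d["img"][130:290,210:400],None,fx=3.6,fy=3.6,interpolation=cv2.INTER_CUBIC))
E
python3 m.py pics/s4.png
```

```text
slide mm [ -1.2 -11.6  -0.4] tcp in board [ 33.2 -36.6  26.6] tool y deg in board -89.95 F board [ 0.2 -2.4  2.6] t 13.28
ycol [-24.   95.3]
ycol [-55.9  95.5]
698 [[1.0102481842041016, 75.26420593261719], [1.0545291900634766, -56.938907623291016], [50.062599182128906, -56.92249298095703], [50.01831817626953, 75.28062438964844]]
```

View pics/s4.png

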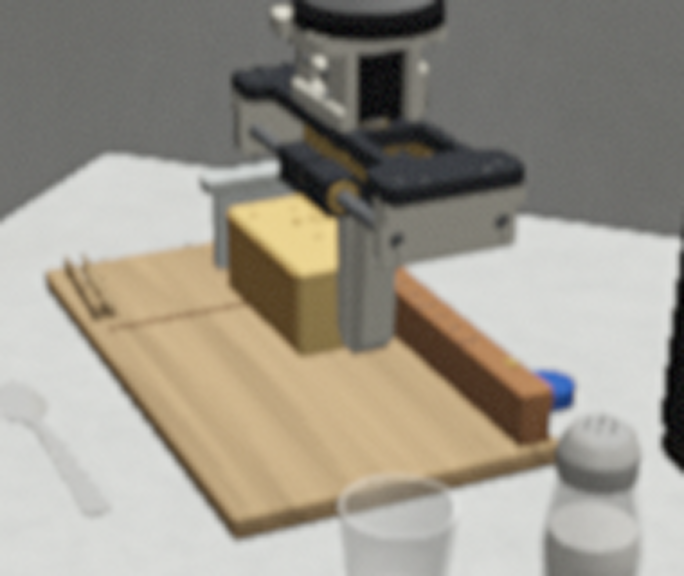

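The cheese follows flush along the fence at (290,265), with the finger behind it and a small gap still left to the flag. Next I close on the flag in short steps.

Call:
play_rows:
  grip: [-1, -1, -1, -1, -1]
  slide:
    - [0, -0.003, 0]
    - [0, -0.006, 0]
    - [0, -0.009, 0]
    - [0, -0.012, 0]
    - [0, -0.012, 0]
  twist: [0, 0, 0, 0, 0]

```text
time: 13.95
tcp_pos: [546.2, -272.8, 26.4]
ee_rot: [[0.977, -0.214, -0.0], [-0.214, -0.977, 0.001], [-0.0, -0.001, -1.0]]
wrist_force: [-0.5, 0.0, -0.4]
grip_width: 0.005
grasp_force: 0.0
```

Call:
play_rows:
  grip: [-1, -1, -1]
  slide:
    - [0, -0.001, 0]
    - [0, -0.002, 0]
    - [0, -0.002, 0]
  twist: [0, 0, 0]

```text
time: 14.32
tcp_pos: [546.6, -271.2, 26.5]
ee_rot: [[0.977, -0.215, -0.0], [-0.215, -0.977, 0.0], [-0.0, -0.0, -1.0]]
wrist_force: [0.1, -0.5, 0.2]
grip_width: 0.006
grasp_force: 0.2
```

```bash
python3 -c "
from h import *
go(32,-20,27)"
```

```text
slide mm [-1.1 -2.9 -0.5] tcp in board [ 33.1 -22.9  26.5] tool y deg in board -89.96 F board [ 0.2 -0.4  0.2] t 14.32
```

Call:
play_rows:
  grip: [-1, -1]
  slide:
    - [0, -0.001, 0]
    - [0, -0.002, 0]
  twist: [0, 0]

```text
time: 14.58
tcp_pos: [547.0, -269.8, 26.6]
ee_rot: [[0.977, -0.215, -0.0], [-0.215, -0.977, -0.001], [-0.0, 0.001, -1.0]]
wrist_force: [-0.8, -3.9, 0.0]
grip_width: 0.008
grasp_force: 1.8
```

Call:
play_rows:
  grip: [-1, -1]
  slide:
    - [0, -0.001, 0]
    - [0, -0.002, 0]
  twist: [0, 0]

```text
time: 14.82
tcp_pos: [547.5, -267.6, 26.7]
ee_rot: [[0.977, -0.215, -0.0], [-0.215, -0.977, -0.0], [0.0, 0.0, -1.0]]
wrist_force: [-0.3, -3.2, -0.6]
grip_width: 0.007
grasp_force: 1.7
```

Call:
play_rows:
  grip: [-1, -1]
  slide:
    - [0, -0.001, 0]
    - [0, -0.002, 0]
  twist: [0, 0]

```text
time: 15.08
tcp_pos: [548.0, -265.5, 26.7]
ee_rot: [[0.977, -0.215, 0.0], [-0.215, -0.977, -0.0], [0.0, 0.0, -1.0]]
wrist_force: [-1.3, -3.8, -0.5]
grip_width: 0.006
grasp_force: 1.7
```

```bash
python3 -c "
from h import *
go(32,-17,27)"
```

```text
slide mm [-1.3 -0.1 -0.3] tcp in board [ 33.3 -17.1  26.7] tool y deg in board -89.97 F board [-0.4 -4.  -0.5] t 15.07
```

Call:
play_rows:
  grip: [-1, -1]
  slide:
    - [0, -0.001, 0]
    - [0, -0.002, 0]
  twist: [0, 0]

```text
time: 15.32
tcp_pos: [548.4, -263.5, 26.6]
ee_rot: [[0.977, -0.215, -0.0], [-0.215, -0.977, -0.0], [-0.0, 0.0, -1.0]]
wrist_force: [-1.7, -3.5, 0.0]
grip_width: 0.003
grasp_force: 1.7
```

```bash
python3 m.py pics/s5.png
```

```text
slide mm [-1.2 10.  -0.4] tcp in board [ 33.2 -15.   26.6] tool y deg in board -89.96 F board [-0.9 -3.8  0. ] t 15.32
ycol [-10.2 100.9]
ycol [-34.7 101. ]
608 [[0.4490973651409149, -35.00996398925781], [47.61125564575195, -35.41950225830078], [48.61021423339844, 79.62017822265625], [1.4480552673339844, 80.02971649169922]]
```

View pics/s5.png

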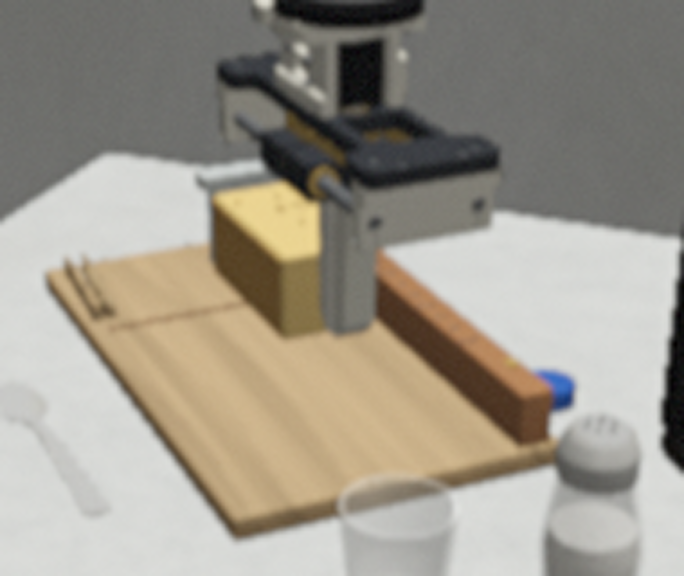

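The cheese is touching the flag at (225,215), and the stop has started sliding. I continue in 2 mm steps.

Call:
play_rows:
  grip: [-1, -1]
  slide:
    - [0, -0.001, 0]
    - [0, -0.002, 0]
  twist: [0, 0]

```text
time: 15.62
tcp_pos: [548.9, -261.6, 26.7]
ee_rot: [[0.977, -0.215, 0.0], [-0.215, -0.977, -0.0], [0.0, 0.0, -1.0]]
wrist_force: [-1.0, -3.1, -1.1]
grip_width: 0.004
grasp_force: 1.7
```

Call:
play_rows:
  grip: [-1, -1]
  slide:
    - [0, -0.001, 0]
    - [0, -0.002, 0]
  twist: [0, 0]

```text
time: 15.88
tcp_pos: [549.2, -259.6, 26.6]
ee_rot: [[0.977, -0.215, -0.0], [-0.215, -0.977, 0.0], [-0.0, -0.0, -1.0]]
wrist_force: [-2.1, -3.1, -0.3]
grip_width: 0.007
grasp_force: 1.7
```

Call:
play_rows:
  grip: [-1, -1]
  slide:
    - [0, -0.001, 0]
    - [0, -0.002, 0]
  twist: [0, 0]

```text
time: 16.12
tcp_pos: [549.7, -257.6, 26.7]
ee_rot: [[0.977, -0.215, 0.0], [-0.215, -0.977, -0.0], [0.0, 0.0, -1.0]]
wrist_force: [-1.0, -3.3, -0.2]
grip_width: 0.003
grasp_force: 1.7
```

Call:
play_rows:
  grip: [-1, -1]
  slide:
    - [0, -0.001, 0]
    - [0, -0.002, 0]
  twist: [0, 0]

```text
time: 16.38
tcp_pos: [550.1, -255.7, 26.6]
ee_rot: [[0.977, -0.215, -0.0], [-0.215, -0.977, 0.0], [-0.0, -0.0, -1.0]]
wrist_force: [-0.9, -3.0, -0.7]
grip_width: 0.004
grasp_force: 1.7
```

Call:
play_rows:
  grip: [-1, -1]
  slide:
    - [0, -0.001, 0]
    - [0, -0.002, 0]
  twist: [0, 0]

```text
time: 16.62
tcp_pos: [550.6, -253.8, 26.6]
ee_rot: [[0.977, -0.215, 0.0], [-0.215, -0.977, -0.0], [0.0, 0.0, -1.0]]
wrist_force: [-1.3, -2.5, -0.3]
grip_width: 0.005
grasp_force: 1.7
```

Call:
play_rows:
  grip: [-1, -1]
  slide:
    - [0, -0.001, 0]
    - [0, -0.002, 0]
  twist: [0, 0]

```text
time: 16.88
tcp_pos: [551.0, -251.8, 26.6]
ee_rot: [[0.977, -0.215, -0.0], [-0.215, -0.977, 0.0], [-0.0, -0.0, -1.0]]
wrist_force: [-2.5, -3.4, -0.4]
grip_width: 0.003
grasp_force: 1.7
```

Call:
play_rows:
  grip: [-1, -1]
  slide:
    - [0, -0.001, 0]
    - [0, -0.002, 0]
  twist: [0, 0]

```text
time: 17.12
tcp_pos: [551.4, -249.8, 26.6]
ee_rot: [[0.977, -0.215, -0.0], [-0.215, -0.977, 0.0], [-0.0, -0.0, -1.0]]
wrist_force: [-0.8, -3.3, -0.7]
grip_width: 0.006
grasp_force: 1.7
```

Call:
play_rows:
  grip: [-1, -1]
  slide:
    - [0, -0.001, 0]
    - [0, -0.002, 0]
  twist: [0, 0]

```text
time: 17.38
tcp_pos: [551.8, -247.9, 26.6]
ee_rot: [[0.977, -0.215, -0.0], [-0.215, -0.977, -0.0], [-0.0, 0.0, -1.0]]
wrist_force: [-0.8, -3.7, -0.3]
grip_width: 0.01
grasp_force: 1.7
```

Call:
play_rows:
  grip: [-1, -1]
  slide:
    - [0, -0.001, 0]
    - [0, -0.002, 0]
  twist: [0, 0]

```text
time: 17.62
tcp_pos: [552.1, -246.5, 26.7]
ee_rot: [[0.977, -0.215, -0.0], [-0.215, -0.977, -0.001], [-0.0, 0.001, -1.0]]
wrist_force: [-3.8, -7.6, 0.4]
grip_width: 0.006
grasp_force: 4.3
```

Call:
play_rows:
  grip: [-1, -1, -1]
  slide:
    - [0, -0.0005, 0]
    - [0, -0.0005, 0]
    - [0, -0.0005, 0]
  twist: [0, 0, 0]

```text
time: 18.0
tcp_pos: [552.1, -246.5, 26.8]
ee_rot: [[0.977, -0.215, -0.0], [-0.215, -0.977, -0.001], [0.0, 0.001, -1.0]]
wrist_force: [-2.8, -8.6, -1.1]
grip_width: 0.004
grasp_force: 4.1
```

Solid: the position has stopped changing and the force is about 9 N. I add a little and hold for over a second.

Call:
play_rows:
  grip: [-1, -1, -1, -1]
  slide:
    - [0, -0.0004, 0]
    - [0, -0.0004, 0]
    - [0, -0.0004, 0]
    - [0, -0.0004, 0]
  twist: [0, 0, 0, 0]

```text
time: 18.5
tcp_pos: [552.1, -246.5, 26.8]
ee_rot: [[0.977, -0.215, -0.0], [-0.215, -0.977, -0.002], [0.0, 0.002, -1.0]]
wrist_force: [-4.0, -9.1, -0.3]
grip_width: 0.006
grasp_force: 4.8
```

Call:
play_rows:
  grip: [-1, -1, -1, -1, -1, -1, -1, -1]
  slide:
    - [0, 0, 0]
    - [0, 0, 0]
    - [0, 0, 0]
    - [0, 0, 0]
    - [0, 0, 0]
    - [0, 0, 0]
    - [0, 0, 0]
    - [0, 0, 0]
  twist: [0, 0, 0, 0, 0, 0, 0, 0]

```text
time: 19.5
tcp_pos: [552.1, -246.5, 26.8]
ee_rot: [[0.977, -0.215, -0.0], [-0.215, -0.977, -0.002], [0.0, 0.002, -1.0]]
wrist_force: [-3.6, -9.0, 0.7]
grip_width: 0.007
grasp_force: 4.8
```

```bash
python3 -c "
from h import *
go(32,3,27)"
```

```text
slide mm [-1.2 -0.7 -0.2] tcp in board [33.2  2.3 26.8] tool y deg in board -89.99 F board [-1.6 -9.6  0.7] t 19.5
```

Call:
play_rows:
  grip: [-1, -1, -1, -1, -1, -1, -1, -1]
  slide:
    - [0, 0.001, 0]
    - [0, 0.003, 0]
    - [0, 0.01, 0]
    - [0, 0.025, 0]
    - [0, 0.035, -0.02]
    - [0, 0.05, -0.07]
    - [-0.05, 0.09, -0.12]
    - [-0.1, 0.14, -0.15]
  twist: [0, 0, 0, 0, 0, 0, 0, 0]

```text
time: 20.5
tcp_pos: [449.6, -346.7, 166.6]
ee_rot: [[0.977, -0.214, 0.003], [-0.214, -0.977, -0.003], [0.004, 0.002, -1.0]]
wrist_force: [0.0, -0.5, -0.6]
grip_width: 0.004
grasp_force: 0.0
```

Call:
play_rows:
  grip: [-1, -1, -1, -1]
  slide:
    - [-0.04, 0.02, 0]
    - [-0.08, 0.05, 0]
    - [-0.11, 0.07, 0]
    - [-0.11, 0.07, 0]
  twist: [0, 0, 0, 0]

```text
time: 21.0
tcp_pos: [325.3, -391.6, 164.2]
ee_rot: [[0.976, -0.218, 0.001], [-0.218, -0.976, -0.002], [0.001, 0.002, -1.0]]
wrist_force: [0.2, -0.1, -0.1]
grip_width: 0.008
grasp_force: 0.0
```

Run:
```python
from h import *
np.set_printoptions(precision=1,suppress=True)
go(32,3,27)
ims=[]
for c,(a,b,e,f) in dict(top=(100,230,190,330),side=(130,260,210,350)).items():
    d=look(c); P=cloud(d); B=toB(P.reshape(-1,3)); ims.append(cv2.resize(d["img"][a:b,e:f],None,fx=4.5,fy=4.5,interpolation=cv2.INTER_CUBIC)[:, :]); 
    hsv=cv2.cvtColor(d["img"],cv2.COLOR_BGR2HSV).reshape(-1,3); Yl=(hsv[:,0]>20)&(hsv[:,0]<35)&(hsv[:,1]>90)
    m=Yl&(B[:,2]>61)&(B[:,2]<75)&(B[:,0]>-30)&(B[:,0]<75)&(B[:,1]<125)&(B[:,1]>-50); g=B[m]
    r=cv2.minAreaRect(g[:,:2].astype(np.float32)); print(c,m.sum(),r,"\n",cv2.boxPoints(r))
im=np.vstack(ims); cv2.imwrite("pics/f.png",cv2.resize(im,None,fx=0.5,fy=0.5) if im.shape[0]>1170 else im)
for i,x in enumerate(ims): cv2.imwrite(f"pics/f{i}.png",x)
```

```text
slide mm [ 188.3 -192.   137.1] tcp in board [-157.1 -188.2  164.2] tool y deg in board -90.18 F board [ 0.2 -0.1 -0.1] t 21.0
top 1426 ((31.150802612304688, 66.61888122558594), (98.32283020019531, 55.330074310302734), 89.14987182617188) 
 [[  2.8  17.9]
 [ 58.1  17.1]
 [ 59.5 115.4]
 [  4.2 116.2]]
side 547 ((29.318069458007812, 62.89509201049805), (54.014461517333984, 98.4071044921875), 0.3445587158203125) 
 [[  2.  111.9]
 [  2.6  13.5]
 [ 56.6  13.9]
 [ 56.  112.3]]
```

View pics/f0.png

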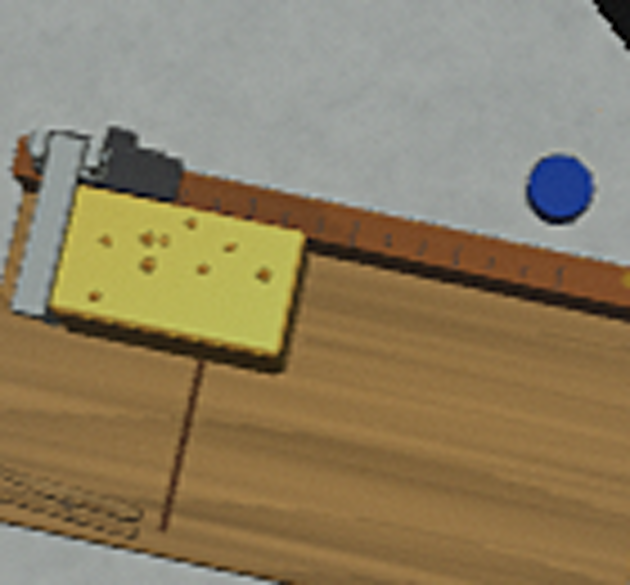

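View pics/f1.png

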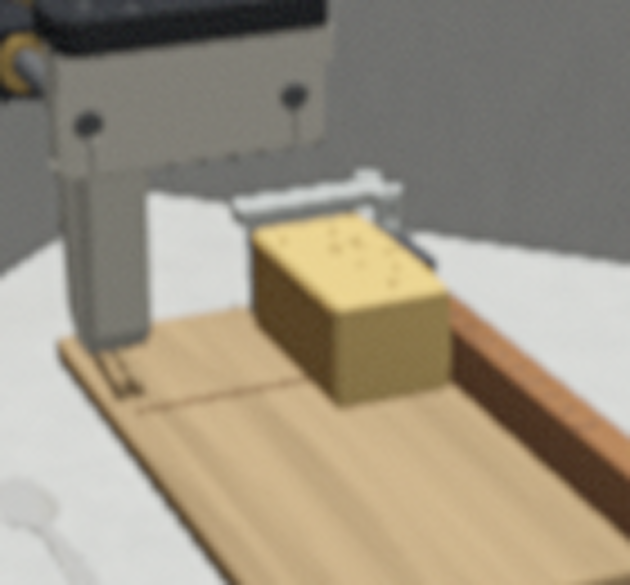

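Both views show the cheese flush against the flag at top-view (65,250) and along the fence at (190,210), with the peg and cap unmoved. The fence gap is within measurement error, so one gentle sideways nudge will make sure of it.

Call:
play_rows:
  grip: [-0.1, -0.1, -0.1, -0.1, -0.1, -0.1, -0.1, -0.1]
  slide:
    - [0.02, -0.04, 0]
    - [0.04, -0.08, 0]
    - [0.06, -0.12, 0]
    - [0.08, -0.16, 0]
    - [0.1, -0.2, 0]
    - [0.115, -0.235, 0]
    - [0.122, -0.248, 0]
    - [0.122, -0.248, 0]
  twist: [0, 0, 0, 0, 0, 0, 0, 0]

```text
time: 22.1
tcp_pos: [500.3, -173.0, 162.6]
ee_rot: [[0.977, -0.212, 0.0], [-0.212, -0.977, -0.0], [0.0, 0.0, -1.0]]
wrist_force: [0.6, 0.6, -1.1]
grip_width: 0.455
grasp_force: 0.0
```

```bash
python3 -c "
from h import *
go(-30,60,28);print(manip.get_state()['grip_width'])"
```

```text
slide mm [  3.2   2.9 134.6] tcp in board [-33.3  62.9 162.6] tool y deg in board -89.82 F board [ 0.5  0.7 -1.1] t 22.1
0.4550360273864918
```

Call:
play_rows:
  grip: [-0.1, -0.1, -0.1, -0.1, -0.1, -0.1, -0.1, -0.1]
  slide:
    - [0, 0.003, 0.04]
    - [0, 0.003, 0.08]
    - [0, 0.003, 0.115]
    - [0, 0.003, 0.132]
    - [0, 0.003, 0.134]
    - [0.01, 0.003, 0.134]
    - [0.02, 0.003, 0.134]
    - [0.024, 0.003, 0.134]
  twist: [0, 0, 0, 0, 0, 0, 0, 0]

```text
time: 23.1
tcp_pos: [524.2, -182.5, 29.8]
ee_rot: [[0.977, -0.214, 0.002], [-0.214, -0.977, -0.001], [0.002, 0.001, -1.0]]
wrist_force: [0.2, -0.3, -0.4]
grip_width: 0.452
grasp_force: 0.0
```

```bash
python3 -c "
from h import *
go(-5,60,28)"
```

```text
slide mm [ 2.8 -1.2  1.8] tcp in board [-7.8 58.8 29.8] tool y deg in board -89.95 F board [ 0.3 -0.2 -0.4] t 23.1
```

Call:
play_rows:
  grip: [-0.1, -0.1, -0.1]
  slide:
    - [0.0008, 0, 0]
    - [0.0016, 0, 0]
    - [0.0016, 0, 0]
  twist: [0, 0, 0]

```text
time: 23.48
tcp_pos: [523.7, -182.2, 28.3]
ee_rot: [[0.977, -0.215, -0.0], [-0.215, -0.977, 0.0], [-0.0, -0.0, -1.0]]
wrist_force: [-0.2, 0.5, -0.2]
grip_width: 0.448
grasp_force: 0.0
```

Call:
play_rows:
  grip: [-0.1, -0.1, -0.1]
  slide:
    - [0.0005, 0, 0]
    - [0.001, 0, 0]
    - [0.001, 0, 0]
  twist: [0, 0, 0]

```text
time: 23.85
tcp_pos: [524.9, -182.5, 28.4]
ee_rot: [[0.977, -0.215, 0.0], [-0.215, -0.977, -0.0], [0.0, 0.0, -1.0]]
wrist_force: [-0.2, 0.4, -0.4]
grip_width: 0.448
grasp_force: 0.0
```

```bash
python3 -c "
from h import *
go(-5,60,28)"
```

```text
slide mm [ 2.2 -1.   0.4] tcp in board [-7.2 59.  28.4] tool y deg in board -89.97 F board [-0.2  0.3 -0.4] t 23.85
```

Call:
play_rows:
  grip: [-0.1, -0.1, -0.1]
  slide:
    - [0.0007, 0, 0]
    - [0.0015, 0, 0]
    - [0.0015, 0, 0]
  twist: [0, 0, 0]

```text
time: 24.22
tcp_pos: [526.3, -182.8, 28.4]
ee_rot: [[0.977, -0.215, -0.0], [-0.215, -0.977, 0.0], [-0.0, -0.0, -1.0]]
wrist_force: [-0.5, -0.1, 1.0]
grip_width: 0.45
grasp_force: 0.4
```

Call:
play_rows:
  grip: [-0.1, -0.1, -0.1]
  slide:
    - [0.0005, 0, 0]
    - [0.001, 0, 0]
    - [0.001, 0, 0]
  twist: [0, 0, 0]

```text
time: 24.6
tcp_pos: [527.3, -183.0, 28.4]
ee_rot: [[0.977, -0.215, -0.0], [-0.215, -0.977, 0.0], [-0.0, -0.0, -1.0]]
wrist_force: [-1.7, 0.7, 1.1]
grip_width: 0.45
grasp_force: 1.0
```

```bash
python3 -c "
from h import *
go(-5,60,28)"
```

```text
slide mm [-0.3 -1.   0.4] tcp in board [-4.7 59.  28.4] tool y deg in board -89.97 F board [-1.8  0.3  1.1] t 24.6
```

Call:
play_rows:
  grip: [-0.1, -0.1, -0.1]
  slide:
    - [0.0005, 0, 0]
    - [0.001, 0, 0]
    - [0.001, 0, 0]
  twist: [0, 0, 0]

```text
time: 24.98
tcp_pos: [527.6, -183.0, 28.4]
ee_rot: [[0.977, -0.215, -0.002], [-0.215, -0.977, 0.0], [-0.002, -0.0, -1.0]]
wrist_force: [-6.2, 1.7, 4.5]
grip_width: 0.449
grasp_force: 3.4
```

Solid against the fence at about 6 N. Now I back off and retreat.

Call:
play_rows:
  grip: [-0.1, -0.1, -0.1, -0.1, -0.1, -0.1, -0.1, -0.1]
  slide:
    - [-0.001, 0, 0]
    - [-0.004, 0, 0]
    - [-0.015, 0, 0]
    - [-0.025, 0, -0.005]
    - [-0.025, 0, -0.05]
    - [-0.025, 0, -0.1]
    - [-0.04, 0.04, -0.13]
    - [-0.08, 0.09, -0.13]
  twist: [0, 0, 0, 0, 0, 0, 0, 0]

```text
time: 25.98
tcp_pos: [433.7, -254.6, 162.7]
ee_rot: [[0.977, -0.212, 0.006], [-0.212, -0.977, -0.005], [0.007, 0.003, -1.0]]
wrist_force: [0.3, -1.9, -0.2]
grip_width: 0.452
grasp_force: 0.0
```

Call:
play_rows:
  grip: [-0.1, -0.1, -0.1, -0.1, -0.1, -0.1]
  slide:
    - [-0.03, 0.05, 0]
    - [-0.06, 0.1, 0]
    - [-0.09, 0.15, 0]
    - [-0.11, 0.18, 0]
    - [-0.11, 0.18, 0]
    - [-0.11, 0.18, 0]
  twist: [0, 0, 0, 0, 0, 0]

```text
time: 26.72
tcp_pos: [286.1, -404.6, 158.5]
ee_rot: [[0.977, -0.215, 0.0], [-0.215, -0.977, 0.0], [0.0, -0.0, -1.0]]
wrist_force: [0.6, 0.1, 0.1]
grip_width: 0.45
grasp_force: 0.0
```

Run:
```python
from h import *
np.set_printoptions(precision=1,suppress=True)
go(32,3,27)
for c in ("top","side"):
    d=look(c); B=toB(cloud(d).reshape(-1,3))
    hsv=cv2.cvtColor(d["img"],cv2.COLOR_BGR2HSV).reshape(-1,3); Yl=(hsv[:,0]>20)&(hsv[:,0]<35)&(hsv[:,1]>90)
    m=Yl&(B[:,2]>61)&(B[:,2]<75)&(B[:,0]>-30)&(B[:,0]<75)&(B[:,1]<125)&(B[:,1]>-50); g=B[m]
    print(c,m.sum(),cv2.minAreaRect(g[:,:2].astype(np.float32)))
    if c=="top": cv2.imwrite("pics/g.png",cv2.resize(d["img"][100:230,190:330],None,fx=4.5,fy=4.5,interpolation=cv2.INTER_CUBIC))
```

```text
slide mm [ 224.6 -212.3  131.7] tcp in board [-192.6 -209.3  158.5] tool y deg in board -90.0 F board [0.6 0.2 0.1] t 26.73
top 1426 ((32.379554748535156, 67.30508422851562), (54.39093780517578, 97.63934326171875), 0.13186407089233398)
side 559 ((30.927963256835938, 62.945716857910156), (54.57405471801758, 98.74417114257812), 0.0862322747707367)
```

View pics/g.png

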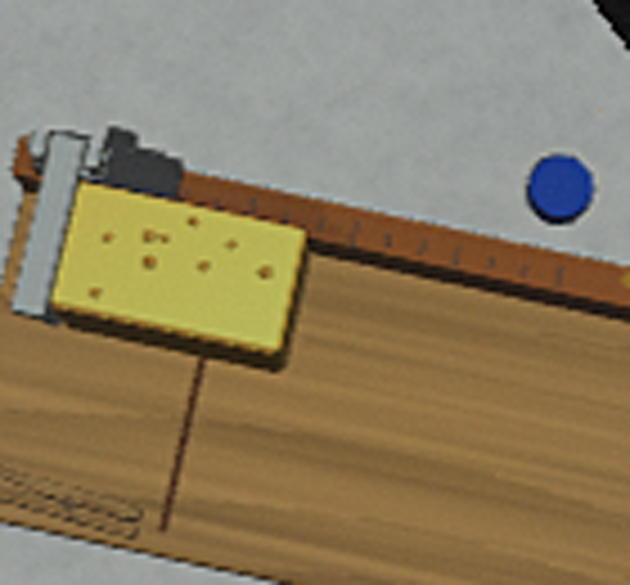

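The cheese now sits square against the fence (top-view edge (80,180) to (305,230)) and the flag at (65,245), and the gripper is well clear.

```bash
python3 -c "
from rig import manip
print(manip.finish_job())"
```

```text
the job is handed in; nothing more can be done
None
```

I flipped the flag down, pushed the cheese until the stop was solid, pressed there at about 10 N for over a second, and nudged it square to the fence; the last pictures show it flush with both, and the job is handed in (the hand-in returned no verdict).

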